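# Hold the bangle vice's spring jaw open at the index mark

## Robot

A 7-joint arm with a two-finger parallel gripper is mounted at the origin on the work surface. World frame = base frame: x ahead of the robot, y to its left, z up, the work surface at z = 0. Lengths are in m, angles in rad, forces in N, time in s.
With the tool pointing down it reaches from about 0.4 to 0.85 m from the base axis. Payload 10.4 kg.
Tool frame: the origin (TCP) lies between the finger pads; the fingertips stand manip.tip_extent ahead of it and the grasp point (between the pads) lies 6 mm ahead of it (manip.tip_extent is the distance from the TCP to the fingertips, in m); z points along the fingers, y is the line along which they close (so a half turn about z gives the same grasp; the last joint's range is limited). The gripper opens to 85 mm and grips with 20 to 120 N. Pads are 22 mm wide; open, the fingers measure 114 mm over their backs; the gripper's body (76 mm by 85 mm) begins 54 mm behind the grasp point. The pads swing forward as they close: fully open they stand 13 mm farther back than shut.
Start: joints at [1.144, 0.332, -0.065, 1.46, 0.022, 1.35, -0.088], TCP at [0.246, -0.575, 0.219] pointing down, gripper open.
Joint ranges: [-2.6, 2.6], [-0.5, 2.12], [-1.47, 1.34], [0.16, 2.42], [-1.27, 4.41], [0.06, 2.06], [-2.6, 2.6]. Speed limits (rad/s): [2.22, 2.22, 2.79, 2.79, 3.14, 3.14, 3.14].

## Interface

Orientations are given as a unit quaternion [x, y, z, w].
In Python, from workcell import get_obs, optics, workorder, manip gives the robot as it stands.
- The arm moves only by the tool jog_arm, never from a script. Its argument "increments" is a list of rows, each a list of 7 numbers: the shift along the tool's x, y, z in m, then the turn, a rotation vector about the tool's x, y, z in rad, then the opening, from -1 (shut) to 1 (fully open). A call has 1 to 5 rows; each row is the pose to reach, as a shift and turn from the pose commanded when the call began, along the tool's axes at that moment; what a row does not reach only later rows make up. A row lasts 1/12 s, in which the tool goes at most 41.7 mm and 7.16 degrees, less where a joint would pass 70% of its speed; a pose out of reach is approached as far as the arm can. A call with a gripper value outside its range is refused whole. The fingers move at their own pace and stop on an object; "grip_force" is the grip in N (left out, the last holds). Time passes only in rows, so rows that repeat a pose let the fingers close. It gives the time, the measured TCP pose, the force, the opening and the grip force at its end, in the units of the state.
- get_obs(): the state, without advancing time (a new reading comes with each control period).
- optics.camera(name): name is "scene" or "top" or "wrist"; returns a dict with "color" (384x512x3 uint8, red, green, blue), "depth" (384x512 float32, m along the optical axis (not along the pixel's ray), 0 where there is no reading), "K" (3x3 intrinsics, pixels), "R" (3x3) and "t" (3): a world point X has camera coordinates R X + t. Camera axes: x right, y down, z forward; pixel columns grow to the right and rows downward; lengths in m; the calibration is good to about 2 mm. A picture is of the moment at which its call begins.
- workorder.hand_in(): hands the job in; it is judged then, once.
The state is a dict: "clock": time; "joint_pos": joint angles; "joint_velocities": joint speeds; "tau": joint torques, N m; "position": TCP position; "ee_rot": TCP orientation; "ft_force": force on the tool from outside, world axes, zero at the start; "torque": the same for the moment, N m; "grip_width": opening from 0.0 (shut) to 1.0 (fully open); "grasp_force": force on a finger pad.
Only numpy, scipy, OpenCV 4.12 (cv2) and the standard library are available. Lean on these libraries where they do the work, as an engineer would, in place of code of your own. Each camera call takes 0.05 s, during which the arm holds its last target. There are 200 camera calls.

## Task

Free the small bangle-setting vice by turning its lock knob clockwise until it clicks over towards its far stop, then pull the wooden handle of the spring-return slide out until the slide's needle stands level with the fin of the index block, so that the setter can slip a bangle between the jaws. Finish while still holding the handle there: the spring shuts the jaw if you let go. Leave the knob clicked over and do not push the other things on the bench about.

Things in the scene. Friction and masses are not known exactly. Their poses are not given: they have to be found in the camera images.
- vice: the vice, bolted to the bench: dark steel plate 160 (x) x 310 (y) x 14 mm; origin at the centre of its underside, on the bench. The slide runs along its y at x = 30 mm: two wood-faced jaws (tops 50 mm up) meet at y = -122 mm, the handle is at the +y end, and pulling along +y opens the jaw. The lock knob's axis is at x = -22, y = -10 mm. Nothing else on the plate is over 36 mm above the bench
- slide (a joint): how far the slide is pulled out, m: 0 = jaw shut (start), at most 0.06. A spring always draws it back, about 5 N at 0 and 10 N at 0.045, with about 1 N of friction. While the lock knob is unturned a lug stops the slide after about 7 mm
- handle (a point): the slide's handle: wooden crossbar 50 mm long (x, across the slide) x 16 mm thick (y, the pulling direction) x 26 mm high on a 12 mm steel neck. Origin at the bar's centre, 54 mm above the bench, at x = 30, y = 85 mm of the vice when shut; axes as the vice's. Clear by 60 mm both ways along y; the slide bar below it tops out at 28 mm. Take it from above, fingers closing along y
- needle (a point): the tip of the slide's needle, a thin (5 mm) steel fin pointing to the vice's +x, 30 mm above the bench, at x = 60, y = 30 mm of the vice when shut; it moves with the slide. Axes parallel to the vice's
- mark (a point): tip of the thin (5 mm) steel fin of the pale index block (14 x 18 x 14 mm, fixed on the plate beside the slide), pointing to the vice's -x, at x = 60 and some y from 55 to 75 mm of the vice, 30 mm above the bench; axes as the vice's. The needle is on the mark when both fins are in line, at the same y of the vice: a pull of 25 to 45 mm
- lock (a joint): angle of the lock knob, rad: 0 = locked (start), 1.2 = freed, its far stop; grows as the knob turns clockwise seen from above. A spring roller must climb a bump on it (about 0.1 N m, met from about 0.1 on): let go short of 0.5 it is pushed back, beyond about 0.75 it clicks over and is pushed on to about 1.08 or further
- lock_grip (a point): on the lock knob's axis, 54 mm above the bench, the height to grip it. The knob is a pale metal grip bar 44 mm long (this frame's x) x 14 mm thick (y), from 33 to 63 mm above the bench, over a disc 44 mm across. The frame turns with the knob: at the start the bar lies 0.6 rad anticlockwise from the vice's x, when freed 0.6 rad clockwise from it
- bangle_a: bystander: a brass bangle lying flat, 68 mm across, 8 mm high, origin at the centre of its underside
- bangle_b: bystander: a copper bangle lying flat, 72 mm across, 10 mm high, origin at the centre of its underside
- bead_tray: bystander: a square aluminium tray of beads, 70 x 70 x 20 mm, origin at the centre of its underside
- setting_stick: bystander: a pale wooden stick 12 (x) x 70 (y) x 7 mm lying on the vice's plate, beside the slide, origin at the centre of its underside
- tweezers: bystander: steel tweezers 100 mm long (along x), 8 mm high, lying on the bench, origin at the centre of the underside
- glue_jar: bystander: a small amber jar, 36 mm across, 50 mm high, standing, origin at the centre of its underside

How it is judged:
On the way, in this order (a step that is already met when the one before it is completed fails the run):
1. the lock knob is turned past its click, towards the far stop, while the jaw is still shut (value of joint lock above 1 rad and value of joint slide below 0.012 m), for 0.2 s.
2. the fingers hold the handle with the needle level with the mark (y of needle in the frame of mark between -0.006 and 0.006 m and contact force between the fingers and handle_crossbar above 3 N), for 0.5 s.
At the end, for the whole second after the job is handed in: the program finishes holding: the fingers are on the handle (contact force above 3 N), the needle is within 6 mm of the mark along the slide and still (under 10 mm/s), and the lock knob is at its freed end (above 1.0 rad) (all of step 2 and value of joint lock above 1 rad and velocity of joint slide between -0.01 and 0.01 m/s); the arm keeps its last pose, push and grip.
It fails at once if a bystander is pushed more than 30 mm from its place (distance of any of bangle_a, bangle_b, bead_tray, setting_stick, tweezers, glue_jar from where it was at the start of the episode above 0.03 m).
It also fails if it takes over 45 s, if anything falls off the work surface, if the arm or the gripper's body presses on something with over 40 N, if the wrist force passes 120 N, or if a joint passes its speed limit or range.

## Working session

There is one attempt and no reset: what is moved stays moved. The work goes in short steps, Python scripts to look and compute and a tool call to move; the robot and the scene stay as the last step left them, time stands still between calls to the robot, and variables do not carry over. Pictures are saved under pics/ and viewed, at most 10 in all, crops included, and the job is handed in when it is done.

Besides the shell and the picture viewer there is one more tool, called after "Emit:" by a JSON object that holds its "op" and its "data", one argument or row to a line. jog_arm: Moves the arm, as the interface text tells. Its arguments: {"type":"object","properties":{"increments":{"type":"array"},"grip_force":{"type":"number"}},"required":["increments"]}

```bash
mkdir -p pics; python3 - <<'E'
from workcell import get_obs, optics, manip
import cv2,numpy as np
o=get_obs();print(o['clock'],o['position'],o['ee_rot'],o['grip_width'],manip.tip_extent)
for n in("top","scene"):
    c=optics.camera(n);np.savez(f'{n}.npz',**c)
    cv2.imwrite(f'pics/{n}.png',cv2.resize(c['color'][:,:,::-1],(768,576)))
    print(n,c['K'].tolist(),c['R'].round(3).tolist(),c['t'])
E
```

```text
0.0 [ 0.24541351 -0.57441494  0.21832426] [ 9.79681417e-01  2.00558889e-01 -1.89554672e-04 -6.46193995e-04] 0.997067147258456 0.025
top [[399.72051624493514, 0.0, 259.8376358002746], [0.0, 399.72051624493514, 193.50238640380348], [0.0, 0.0, 1.0]] [[-0.025, -1.0, 0.006], [-0.994, 0.024, -0.108], [0.108, -0.008, -0.994]] [-0.01461629  0.58434873  0.7920665 ]
scene [[450.70734971283144, 0.0, 254.81179935239015], [0.0, 450.70734971283144, 196.24117198249232], [0.0, 0.0, 1.0]] [[0.822, 0.569, -0.007], [0.369, -0.543, -0.754], [-0.433, 0.617, -0.657]] [-0.47921434 -0.18136645  1.1229893 ]
```

View pics/top.png

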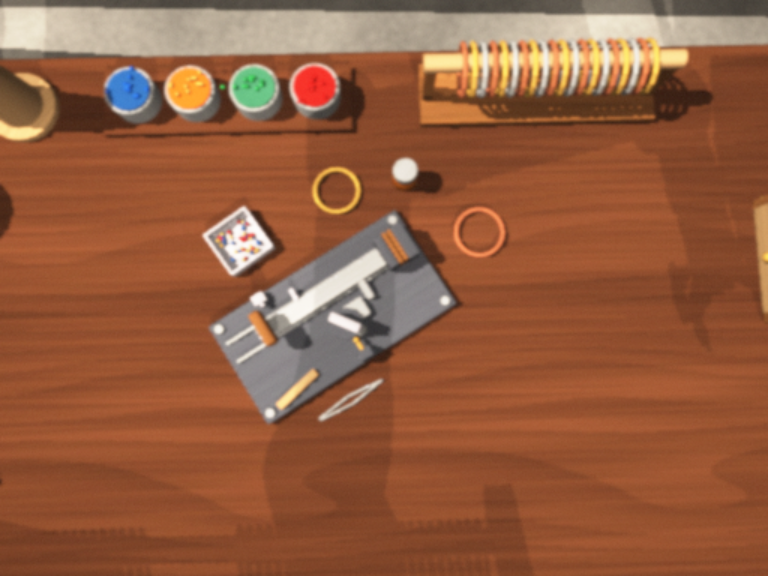

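View pics/scene.png

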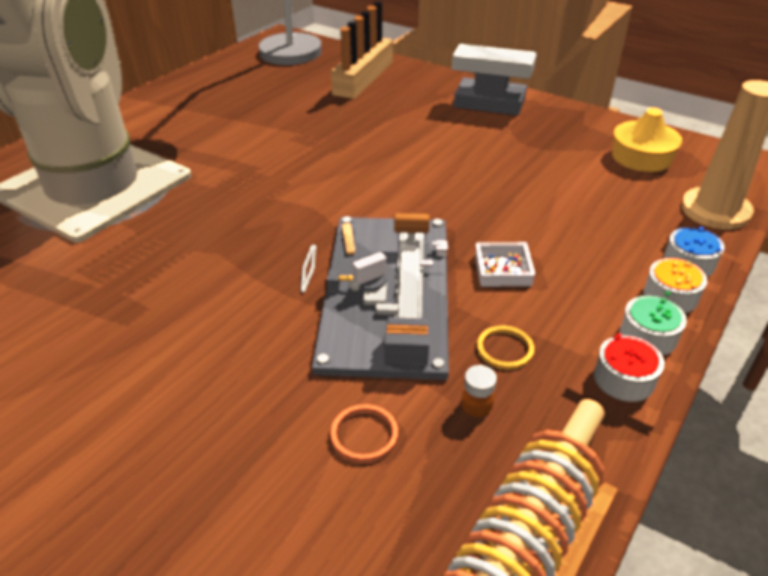

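The top view shows the plate with corners near (210,327), (397,210), (458,302) and (270,422) px. The handle is at (262,328), the knob bar at (346,323), the needle at (293,295) and the index block at (260,299).

```bash
cat > h.py <<'E'
import numpy as np,cv2
def ray(c,uv,z):
    "cast pixels onto the world plane at height z"
    uv=np.atleast_2d(np.asarray(uv,float));d=np.c_[uv,np.ones(len(uv))]@np.linalg.inv(c['K']).T@c['R']
    o=-c['R'].T@c['t'];return o+d*((z-o[2])/d[:,2])[:,None]
def blobs(m,a0=15):
    n,l,s,ce=cv2.connectedComponentsWithStats(m.astype(np.uint8));
    return [(s[i,4],ce[i],l==i) for i in range(1,n) if s[i,4]>=a0]
E
python3 - <<'E'
from h import *
c=dict(np.load('top.npz'));hsv=cv2.cvtColor(c['color'],cv2.COLOR_RGB2HSV)
S,V,H=hsv[...,1],hsv[...,2],hsv[...,0]
roi=np.zeros(S.shape,bool);roi[135:290,135:310]=1
m=(S<75)&roi
b=max(blobs(m),key=lambda t:t[0]);ys,xs=np.nonzero(b[2]);
W=ray(c,np.c_[xs,ys],0.014)
r=cv2.minAreaRect((W[:,:2]*1000).astype(np.float32));print('plate',b[0],r,cv2.boxPoints(r))
for t in blobs((S<75)&(V>140)&roi,8):
    ys,xs=np.nonzero(t[2]);r=cv2.minAreaRect((ray(c,np.c_[xs,ys],.03)[:,:2]*1000).astype(np.float32));print('pale',t[0],t[1].round(1),np.round(r[0]),np.round(r[1]),round(r[2]))
for t in blobs((S>110)&(V>120)&roi,8):
    if t[0]<400: print('wood',t[0],t[1].round(1),ray(c,t[1],.067).round(4))
cv2.imwrite('pics/crop.png',cv2.resize(c['color'][130:290,130:310,::-1],(765,600-0),interpolation=cv2.INTER_CUBIC)[:600])
E
```

```text
plate 10566 ((555.5120239257812, 52.490386962890625), (165.42015075683594, 310.1786193847656), 31.266855239868164) [[ 404.31964  142.12582]
 [ 565.31    -123.0022 ]
 [ 706.7044   -37.14505]
 [ 545.71405  227.98297]]
pale 1029 [158.8 160.1] [659. 180.] [74. 73.] 35
pale 43 [261. 146.] [684. -34.] [13. 13.] 89
pale 1655 [218.6 193.8] [578.  56.] [ 85. 181.] 18
pale 116 [201.6 183.5] [610.  89.] [21. 34.] 39
pale 9 [286.9 186.6] [598. -85.] [6. 9.] 25
pale 13 [267.2 188.8] [594. -46.] [ 4. 15.] 25
pale 1993 [170.3 237.9] [500. 145.] [158.  88.] 31
pale 67 [295.4 200.1] [ 569. -102.] [16. 20.] 35
pale 28 [280.2 209. ] [551. -72.] [16. 15.] 17
pale 197 [228.8 214.7] [542.  35.] [49. 17.] 65
pale 79 [269.1 216.5] [537. -45.] [20. 40.] 28
pale 10 [204.5 247.8] [475.  87.] [ 3. 23.] 37
pale 238 [232.7 266.4] [438.  28.] [15. 97.] 27
wood 170 [262.8 163.9] [[ 0.639 -0.036  0.067]]
wood 18 [145.7 159.9] [[0.6527 0.1963 0.067 ]]
wood 25 [163.9 157.7] [[0.6562 0.1602 0.067 ]]
wood 10 [169.  165.9] [[0.6395 0.1501 0.067 ]]
wood 174 [174.3 218.1] [[0.5356 0.1399 0.067 ]]
wood 37 [238.5 228.2] [[0.5129 0.0147 0.067 ]]
wood 110 [202.3 256.3] [[0.4604 0.0858 0.067 ]]
wood 19 [232.9 266.4] [[0.4395 0.0268 0.067 ]]
```

View pics/crop.png

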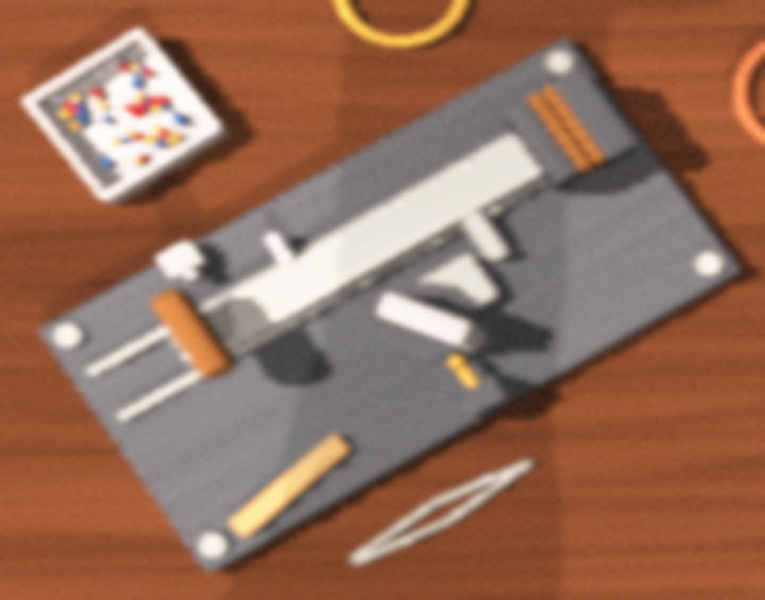

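The crop confirms the layout. The index block is at crop px (180,262) with its fin pointing down-right, the needle tip is at about (270,238), and the bar knob is at about (428,320). I'll travel over to the knob at a safe height.

Emit:
{"op": "jog_arm", "data": {
  "increments": [
    [0.03,-0.026,0,0,0,0,1],
    [0.06,-0.052,0,0,0,0,1],
    [0.09,-0.078,0,0,0,0,1],
    [0.12,-0.104,0,0,0,0,1],
    [0.15,-0.13,0,0,0,0,1]
  ]
}}

```text
clock: 0.52
position: [0.3328, -0.3943, 0.2188]
ee_rot: [0.98, 0.2, -0.0, -0.0]
ft_force: [1.2, -0.8, 0.9]
grip_width: 1.001
grasp_force: 0.0
```

Emit:
{"op": "jog_arm", "data": {
  "increments": [
    [0.03,-0.026,0,0,0,0,1],
    [0.06,-0.052,0,0,0,0,1],
    [0.09,-0.078,0,0,0,0,1],
    [0.12,-0.104,0,0,0,0,1],
    [0.15,-0.13,0,0,0,0,1]
  ]
}}

```text
clock: 0.93
position: [0.4195, -0.2159, 0.219]
ee_rot: [0.98, 0.2, -0.0, 0.0]
ft_force: [1.1, 0.2, 0.0]
grip_width: 0.997
grasp_force: 0.0
```

Emit:
{"op": "jog_arm", "data": {
  "increments": [
    [0.03,-0.026,0,0,0,0,1],
    [0.06,-0.052,0,0,0,0,1],
    [0.09,-0.078,0,0,0,0,1],
    [0.12,-0.104,0,0,0,0,1],
    [0.15,-0.13,0,0,0,0,1]
  ]
}}

```text
clock: 1.35
position: [0.5064, -0.0375, 0.2191]
ee_rot: [0.98, 0.2, 0.0, 0.0]
ft_force: [0.9, -0.3, -0.4]
grip_width: 0.999
grasp_force: 0.0
```

Emit:
{"op": "jog_arm", "data": {
  "increments": [
    [0.03,-0.026,0,0,0,-0.12,1],
    [0.06,-0.052,0,0,0,-0.24,1],
    [0.06,-0.052,0,0,0,-0.36,1],
    [0.06,-0.052,0,0,0,-0.48,1],
    [0.06,-0.052,0,0,0,-0.6,1]
  ]
}}

```text
clock: 1.77
position: [0.5408, 0.033, 0.2185]
ee_rot: [0.875, 0.484, -0.0, -0.0]
ft_force: [0.5, -0.6, 0.2]
grip_width: 0.998
grasp_force: 0.0
```

Emit:
{"op": "jog_arm", "data": {
  "increments": [
    [0,0,0,0,0,-0.1,1],
    [0,0,0,0,0,-0.142,1],
    [0,0,0,0,0,-0.142,1],
    [0,0,0,0,0,-0.142,1]
  ]
}}

```text
clock: 2.1
position: [0.5407, 0.032, 0.2189]
ee_rot: [0.841, 0.541, -0.0, -0.0]
ft_force: [0.5, 0.3, -0.4]
grip_width: 1.003
grasp_force: 0.0
```

```bash
python3 - <<'E'
from workcell import get_obs, optics
from h import *
from scipy.spatial.transform import Rotation as R
o=get_obs();print(o['clock'],o['position'],R.from_quat(o['ee_rot']).as_matrix().round(3).tolist(),o['joint_pos'],o['ft_force'])
c=optics.camera('wrist');np.savez('wrist.npz',**c);print(c['K'].tolist(),(-c['R'].T@c['t']))
cv2.imwrite('pics/wrist1.png',cv2.resize(c['color'][:,:,::-1],(768,576)))
E
```

```text
2.1 [0.54073956 0.03202712 0.2188554 ] [[0.414, 0.91, -0.0], [0.91, -0.414, -0.0], [-0.0, -0.0, -1.0]] [ 0.46988185  0.21471989 -0.6971994   1.65304794  0.14144082  1.32573498
 -0.67730002] [ 0.46341727  0.30636678 -0.38531882]
[[271.16292528412447, 0.0, 259.33211587758865], [0.0, 271.16292528412447, 191.64165919817268], [0.0, 0.0, 1.0]] [0.57306535 0.10394451 0.37364896]
```

View pics/wrist1.png

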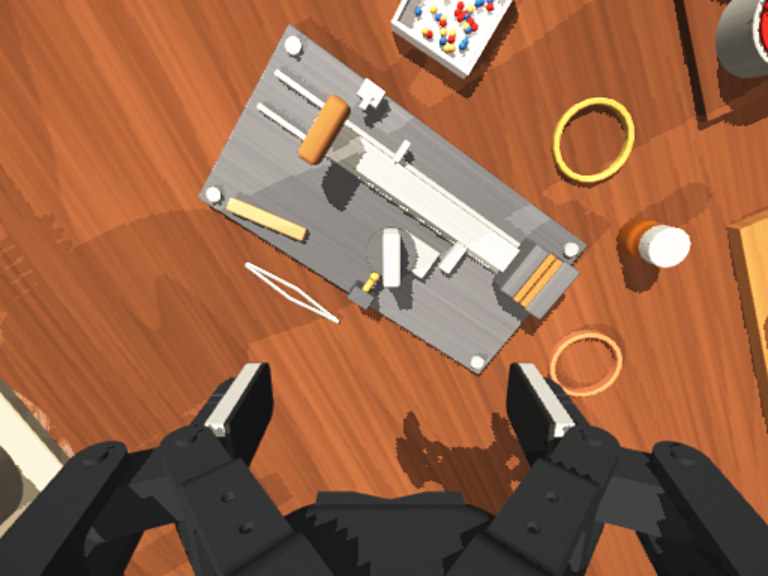

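The wrist view is sharp. The knob bar is at (391,258), the handle at (325,130), the needle at (402,152) and the index block at (371,95) with its fin pointing down-left. I'll measure these.

```bash
python3 - <<'E'
from h import *
c=dict(np.load('wrist.npz'));hsv=cv2.cvtColor(c['color'],cv2.COLOR_RGB2HSV);S,V=hsv[...,1],hsv[...,2]
# plate corners (768-px picks /1.5), top of plate
P=ray(c,np.array([[288,25],[586,245],[480,374],[200,197]])/1.5,.014);print('corners',P.round(4).tolist())
ctr=P[:,:2].mean(0);uy=(P[0]+P[3]-P[1]-P[2])[:2];uy/=np.linalg.norm(uy);ux=np.array([uy[1],-uy[0]])
print(ctr,'yaw',np.arctan2(ux[1],ux[0]),'handle',ctr+30*ux/1e3+85*uy/1e3,'knob',ctr-.022*ux-.010*uy)
V2=lambda p:(np.array([ux,uy])@(p[:2]-ctr)*1000).round(1)
def rect(x0,y0,x1,y1,z,m):
    k=np.zeros(S.shape,bool);k[y0:y1,x0:x1]=1
    t=max(blobs(m&k),key=lambda t:t[0]);ys,xs=np.nonzero(t[2]);W=ray(c,np.c_[xs,ys],z)
    r=cv2.minAreaRect((W[:,:2]*1000).astype(np.float32));print(t[0],'world',np.round(r[0],1),'size',np.round(r[1],1),round(r[2]),'vice',V2(np.array(r[0])/1000));return W
rect(250,148,272,200,.063,(S<40)&(V>215))
rect(195,58,240,115,.067,(S>120)&(V>130))
W=rect(255,88,280,112,.030,(S<50)&(V>190))
for w in W: pass
q=np.array([V2(w) for w in W]);print('needle px',q[q[:,0].argsort()][-12:].tolist())
W=rect(232,45,262,80,.030,(S<50)&(V>190));q=np.array([V2(w) for w in W]);print('fin px',q[q[:,0].argsort()][:24].tolist())
cv2.imwrite('pics/fins.png',cv2.resize(c['color'][40:120,190:290,::-1],(750,600),interpolation=cv2.INTER_NEAREST))
E
```

```text
corners [[0.5418, 0.2237, 0.014], [0.7023, -0.0382, 0.014], [0.5697, -0.1216, 0.014], [0.4095, 0.1414, 0.014]]
[0.55583671 0.05132631] yaw 0.5484369858587935 handle [0.53712183 0.13950087] knob [0.54227676 0.03132311]
427 world [542.8  35. ] size [45.9 12.9] 66 vice [-19.6  -7.1]
663 world [536.9 140.1] size [48.8 14.4] 31 vice [30.1 85.7]
193 world [578.7 104. ] size [20.6 21.6] 66 vice [47. 33.]
needle px [[57.7, 31.5], [57.9, 33.2], [58.1, 28.9], [58.3, 30.6], [58.6, 32.2], [58.8, 27.9], [59.0, 29.6], [59.3, 31.2], [59.5, 32.8], [59.7, 28.6], [59.9, 30.2], [60.2, 31.8]]
245 world [573.4 156.1] size [19.7 29.5] 31 vice [69.6 80.2]
fin px [[59.7, 75.5], [60.0, 77.0], [60.1, 73.0], [60.4, 74.5], [60.6, 76.1], [60.8, 72.0], [61.0, 73.6], [61.3, 75.1], [61.5, 76.7], [61.7, 72.6], [61.9, 74.2], [62.2, 75.7], [62.4, 77.2], [62.6, 73.2], [62.8, 74.7], [63.1, 76.3], [63.2, 72.2], [63.5, 73.8], [63.7, 75.3], [63.9, 76.9], [64.1, 72.8], [64.4, 74.4], [64.6, 75.9], [64.8, 71.8]]
```

View pics/fins.png

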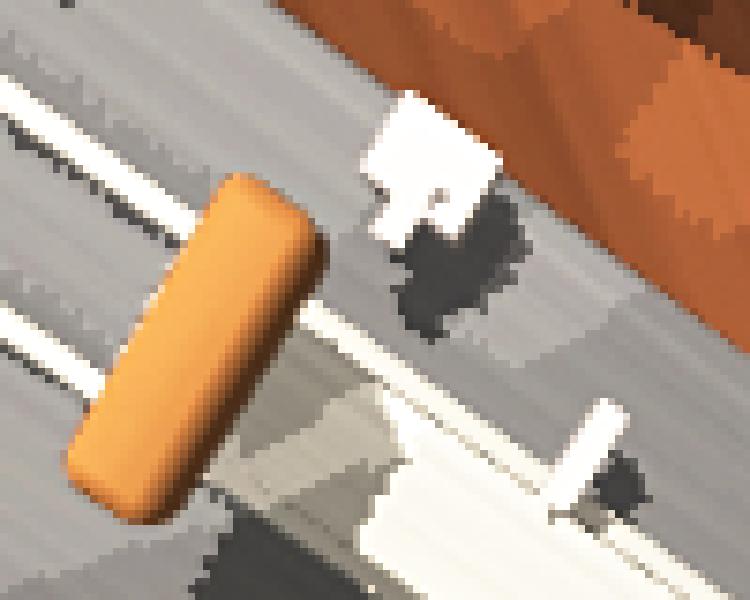

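Emit:
{"op": "jog_arm", "data": {
  "increments": [
    [0.002,0.001,0.035,0,0,0,0],
    [0.002,0.001,0.07,0,0,0,0],
    [0.002,0.001,0.1,0,0,0,0],
    [0.002,0.001,0.125,0,0,0,0],
    [0.002,0.001,0.135,0,0,0,0]
  ],
  "grip_force": 40
}}

```text
clock: 2.57
position: [0.5406, 0.0332, 0.0806]
ee_rot: [0.841, 0.542, -0.002, -0.001]
ft_force: [-0.8, 0.0, 0.2]
grip_width: 0.497
grasp_force: 0.0
```

Emit:
{"op": "jog_arm", "data": {
  "increments": [
    [0,0,0.01,0,0,0,0],
    [0,0,0.021,0,0,0,0],
    [0,0,0.021,0,0,0,0],
    [0,0,0.021,0,0,0,-1],
    [0,0,0.021,0,0,0,-1]
  ]
}}

```text
clock: 2.98
position: [0.5434, 0.0336, 0.0642]
ee_rot: [0.84, 0.542, 0.001, 0.001]
ft_force: [-0.2, 0.3, 1.0]
grip_width: 0.231
grasp_force: 0.0
```

Emit:
{"op": "jog_arm", "data": {
  "increments": [
    [0,0,0,0,0,0,-1],
    [0,0,0,0,0,0,-1],
    [0,0,0,0,0,0,-1],
    [0,0,0,0,0,0,-1],
    [0,0,0,0,0,0,-1]
  ]
}}

```text
clock: 3.4
position: [0.5427, 0.0334, 0.0633]
ee_rot: [0.84, 0.542, 0.0, 0.0]
ft_force: [0.2, 0.5, -0.1]
grip_width: 0.0
grasp_force: 0.0
```

The gripper closed to zero, so nothing is between the fingers. I'll look.

```bash
python3 - <<'E'
from workcell import get_obs, optics
from h import *
o=get_obs();print(o['clock'],o['position'],o['grip_width'],o['grasp_force'],o['ft_force'],o['torque'])
a=optics.camera('wrist');b=optics.camera('scene');np.savez('w2.npz',**a);np.savez('s2.npz',**b)
s=cv2.resize(b['color'][120:270,190:340,::-1],(400,400),interpolation=cv2.INTER_CUBIC)
w=cv2.resize(a['color'][:,56:440,::-1],(400,400))
cv2.imwrite('pics/two.png',np.hstack([w,s]))
E
```

```text
3.4 [0.54274826 0.03343067 0.06329227] 0.00030600839417125025 0.0 [ 0.22920052  0.5243357  -0.10404376] [-0.00723295 -0.00930696  0.03248998]
```

View pics/two.png

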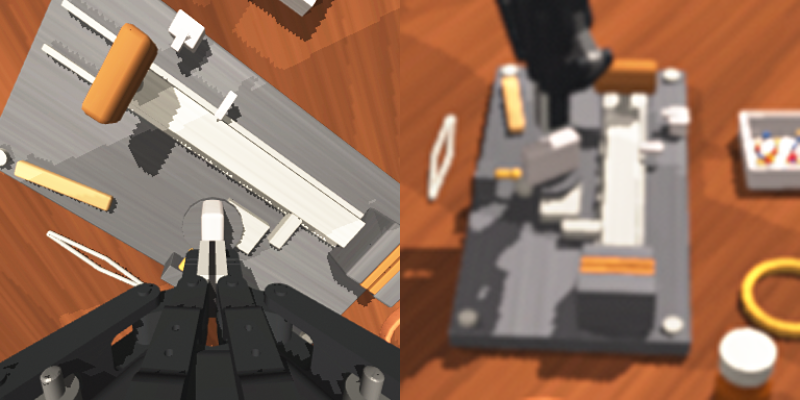

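The closed fingertips at left-panel px (213,265) seem to sit short of the bar, at (212,220), or above it. I'll use depth to see where both are.

```bash
python3 - <<'E'
from h import *
c=dict(np.load('w2.npz'));k=384/400
def X(u,v):
    d=c['depth'][v,u];return (c['R'].T@(d*(np.linalg.inv(c['K'])@[u,v,1])-c['t'])).round(4),c['color'][v,u]
for px in [(213,y) for y in range(195,290,6)]+[(205,255),(221,255),(205,270),(225,270)]:
    u,v=int(56+px[0]*k),int(px[1]*k);print(px,*X(u,v))
E
```

```text
(213, 195) [0.5495 0.0485 0.0128] [141 135 129]
(213, 201) [0.5511 0.0521 0.0377] [236 223 211]
(213, 207) [0.551 0.052 0.05 ] [236 226 215]
(213, 213) [0.5509 0.0519 0.0609] [248 241 233]
(213, 219) [0.5497 0.0491 0.0634] [254 251 247]
(213, 225) [0.5479 0.0452 0.0625] [253 251 247]
(213, 231) [0.5466 0.0423 0.0631] [253 251 247]
(213, 237) [0.5449 0.0385 0.0628] [253 251 247]
(213, 243) [0.5472 0.0438 0.0828] [42 38 37]
(213, 249) [0.5472 0.0437 0.0896] [44 40 39]
(213, 255) [0.5473 0.044  0.0956] [44 39 39]
(213, 261) [0.5471 0.0436 0.1008] [44 42 39]
(213, 267) [0.5472 0.0438 0.1066] [43 41 39]
(213, 273) [0.5472 0.0439 0.1118] [44 41 39]
(213, 279) [0.5465 0.0423 0.1131] [69 65 63]
(213, 285) [0.5454 0.0399 0.1138] [70 66 62]
(205, 255) [0.5438 0.0461 0.0965] [221 213 198]
(221, 255) [0.5511 0.0428 0.0964] [220 213 197]
(205, 270) [0.544  0.0457 0.1098] [220 213 198]
(225, 270) [0.5522 0.0415 0.1091] [223 215 200]
```

```bash
python3 - <<'E'
from h import *
from workcell import manip
print([ (k,getattr(manip,k)) for k in dir(manip) if k[0]!='_'])
def cloud(f):
    c=dict(np.load(f));v,u=np.nonzero(c['depth']>0);d=c['depth'][v,u]
    P=(np.c_[u,v,np.ones(len(u))]@np.linalg.inv(c['K']).T*d[:,None]-c['t'])@c['R'];return P,np.c_[u,v],c['color'][v,u]
ex=np.array([.414,.91]);ey=np.array([.91,-.414])
for f in('w2.npz','s2.npz'):
    P,uv,col=cloud(f);q=P[:,:2]-[.5427,.0334];a=q@ex;b=q@ey
    m=(abs(a)<.03)&(abs(b)<.03)&(P[:,2]>.05)
    print(f)
    for z in np.arange(.05,.13,.006):
        k=m&(P[:,2]>=z)&(P[:,2]<z+.006)
        if k.any(): print(round(z,3),k.sum(),'a',a[k].min().round(4),a[k].max().round(4),'b',b[k].min().round(4),b[k].max().round(4),col[k].mean(0).round())
E
```

```text
[('MotionError', <class 'workcell.MotionError'>), ('tip_extent', 0.025)]
w2.npz
0.05 68 a 0.0175 0.0208 b -0.0072 0.0064 [227. 216. 205.]
0.056 200 a 0.0023 0.0207 b -0.0072 0.0067 [228. 220. 211.]
0.062 430 a 0.0032 0.0201 b -0.007 0.0061 [252. 249. 245.]
0.074 5 a 0.0109 0.0112 b -0.0064 0.006 [188. 179. 166.]
0.08 184 a 0.0067 0.0121 b -0.0129 0.0119 [131. 126. 118.]
0.086 282 a 0.0062 0.0122 b -0.014 0.013 [116. 113. 106.]
0.092 294 a 0.0064 0.0127 b -0.014 0.0132 [119. 115. 109.]
0.098 342 a 0.0065 0.0122 b -0.014 0.0131 [114. 111. 104.]
0.104 301 a 0.0068 0.0121 b -0.014 0.0132 [134. 130. 122.]
0.11 542 a -0.0111 0.013 b -0.0162 0.0153 [89. 86. 82.]
0.116 684 a -0.0116 0.0148 b -0.0298 0.0296 [49. 48. 47.]
0.122 1555 a -0.0116 0.0147 b -0.03 0.03 [45. 46. 45.]
0.128 2787 a -0.0105 0.0148 b -0.03 0.03 [50. 50. 50.]
s2.npz
0.05 43 a -0.026 0.0166 b -0.0034 0.0087 [141. 129. 125.]
0.056 84 a -0.0266 0.0168 b -0.0059 0.0091 [171. 159. 154.]
0.062 64 a -0.0258 0.0162 b -0.0051 0.0075 [196. 185. 181.]
0.074 14 a -0.0128 0.0081 b -0.005 0.0068 [137. 129. 126.]
0.08 24 a -0.0134 0.0044 b -0.0038 0.0133 [94. 90. 88.]
0.086 33 a -0.0136 0.0042 b -0.0061 0.0148 [64. 62. 62.]
0.092 33 a -0.0128 0.0037 b -0.0052 0.0147 [67. 65. 64.]
0.098 35 a -0.0135 0.0037 b -0.0039 0.0148 [62. 61. 60.]
0.104 28 a -0.0133 0.0043 b -0.0064 0.0153 [73. 71. 69.]
0.11 16 a -0.0139 -0.0078 b -0.0082 0.0143 [84. 80. 79.]
0.116 28 a -0.016 0.0067 b -0.0273 0.0292 [64. 56. 54.]
0.122 55 a -0.0161 0.0072 b -0.0292 0.0295 [43. 35. 34.]
0.128 47 a -0.0149 0.0059 b -0.0297 0.0297 [33. 30. 30.]
```

Both cameras agree that the closed fingertips are at z≈0.079, although the reported TCP is z=0.063. The fingers closed 16 mm above the bar, so the real tips are about 41 mm higher than the nominal spec says. Horizontal and yaw alignment are good. I'll open, go down about 39 mm while watching force, and grip again.

Emit:
{"op": "jog_arm", "data": {
  "increments": [
    [0,0,0,0,0,0,0],
    [0,0,0,0,0,0,0],
    [0,0,0,0,0,0,0],
    [0,0,0.007,0,0,0,0],
    [0,0,0.014,0,0,0,0]
  ]
}}

```text
clock: 3.92
position: [0.5429, 0.0334, 0.0488]
ee_rot: [0.84, 0.542, 0.0, 0.0]
ft_force: [0.2, -0.6, -0.2]
grip_width: 0.5
grasp_force: 0.0
```

Emit:
{"op": "jog_arm", "data": {
  "increments": [
    [0,0,0.006,0,0,0,0],
    [0,0,0.012,0,0,0,0],
    [0,0,0.018,0,0,0,0],
    [0,0,0.022,0,0,0,0],
    [0,0,0.024,0,0,0,0]
  ]
}}

```text
clock: 4.33
position: [0.5423, 0.0335, 0.0242]
ee_rot: [0.84, 0.542, -0.0, -0.0]
ft_force: [-0.5, -0.2, -0.2]
grip_width: 0.498
grasp_force: 0.0
```

Emit:
{"op": "jog_arm", "data": {
  "increments": [
    [0,0,0,0,0,0,-1],
    [0,0,0,0,0,0,-1],
    [0,0,0,0,0,0,-1],
    [0,0,0,0,0,0,-1],
    [0,0,0,0,0,0,-1]
  ]
}}

```text
clock: 4.75
position: [0.543, 0.0335, 0.0254]
ee_rot: [0.84, 0.542, 0.0, 0.0]
ft_force: [0.1, -0.3, 1.1]
grip_width: 0.161
grasp_force: 40.4
```

The bar is gripped: 13.7 mm wide at 40 N. I'll turn it clockwise, which is + about tool z.

Emit:
{"op": "jog_arm", "data": {
  "increments": [
    [0,0,0,0,0,0.08,-1],
    [0,0,0,0,0,0.16,-1],
    [0,0,0,0,0,0.24,-1],
    [0,0,0,0,0,0.32,-1],
    [0,0,0,0,0,0.4,-1]
  ],
  "grip_force": 60
}}

```text
clock: 5.17
position: [0.5437, 0.033, 0.0255]
ee_rot: [0.932, 0.362, 0.001, 0.001]
ft_force: [4.9, -1.2, -2.5]
grip_width: 0.146
grasp_force: 62.2
```

Emit:
{"op": "jog_arm", "data": {
  "increments": [
    [0,0,0,0,0,0.08,-1],
    [0,0,0,0,0,0.16,-1],
    [0,0,0,0,0,0.24,-1],
    [0,0,0,0,0,0.32,-1],
    [0,0,0,0,0,0.4,-1]
  ]
}}

```text
clock: 5.58
position: [0.5441, 0.0324, 0.0255]
ee_rot: [0.986, 0.17, 0.001, 0.001]
ft_force: [6.1, -4.2, -4.3]
grip_width: 0.154
grasp_force: 61.9
```

Emit:
{"op": "jog_arm", "data": {
  "increments": [
    [0,0,0,0,0,0.08,-1],
    [0,0,0,0,0,0.16,-1],
    [0,0,0,0,0,0.24,-1],
    [0,0,0,0,0,0.32,-1],
    [0,0,0,0,0,0.37,-1]
  ]
}}

```text
clock: 6.0
position: [0.5442, 0.0316, 0.0255]
ee_rot: [1.0, -0.015, 0.002, 0.001]
ft_force: [6.4, -5.6, -4.1]
grip_width: 0.15
grasp_force: 62.0
```

Emit:
{"op": "jog_arm", "data": {
  "increments": [
    [0,0,0,0,0,0.02,-1],
    [0,0,0,0,0,0.02,-1],
    [0,0,0,0,0,0.02,-1],
    [0,0,0,0,0,0.02,-1],
    [0,0,0,0,0,0.02,-1]
  ]
}}

```text
clock: 6.42
position: [0.5442, 0.0315, 0.0255]
ee_rot: [1.0, -0.023, 0.002, 0.001]
ft_force: [6.3, -6.5, -3.5]
grip_width: 0.15
grasp_force: 62.0
```

```bash
python3 - <<'E'
from workcell import get_obs
from scipy.spatial.transform import Rotation as R
o=get_obs();M=R.from_quat(o['ee_rot']).as_matrix();print(o['clock'],o['position'],M.round(3).tolist(),o['joint_pos'].round(2),o['ft_force'],o['torque'],o['grip_width'])
E
```

```text
6.4167 [0.5442216  0.0315461  0.02553065] [[0.999, -0.046, 0.003], [-0.046, -0.999, -0.002], [0.003, 0.002, -1.0]] [ 0.22  0.39 -0.43  1.86  0.2   0.94 -1.91] [ 6.28765536 -6.54361876 -3.46396643] [-1.26395019 -1.44423856 -0.00553177] 0.1501173035000745
```

The knob turned about 1.19 rad. I'll release it, rise, move over to the handle and turn to suit it.

Emit:
{"op": "jog_arm", "data": {
  "increments": [
    [0,0,0,0,0,0,0],
    [0,0,0,0,0,0,0],
    [0,0,0,0,0,0,0],
    [0,0,-0.03,0,0,0,0],
    [0,0,-0.065,0,0,0,0]
  ]
}}

```text
clock: 6.83
position: [0.5404, 0.0338, 0.0887]
ee_rot: [1.0, -0.022, -0.003, -0.0]
ft_force: [1.6, 0.1, -0.4]
grip_width: 0.502
grasp_force: 0.0
```

Emit:
{"op": "jog_arm", "data": {
  "increments": [
    [0,0,-0.03,0,0,0,0],
    [-0.003,-0.025,-0.05,0,0,-0.12,0],
    [-0.006,-0.055,-0.05,0,0,-0.24,0],
    [-0.01,-0.085,-0.05,0,0,-0.36,0],
    [-0.012,-0.108,-0.05,0,0,-0.48,0]
  ]
}}

```text
clock: 7.25
position: [0.5348, 0.1449, 0.1409]
ee_rot: [0.976, 0.22, 0.001, -0.0]
ft_force: [-0.2, 0.2, -0.3]
grip_width: 0.498
grasp_force: 0.0
```

Emit:
{"op": "jog_arm", "data": {
  "increments": [
    [0,0,0,0,0,-0.114,0],
    [0,0,0,0,0,-0.114,0],
    [0,0,0,0,0,-0.114,0]
  ]
}}

```text
clock: 7.5
position: [0.5353, 0.1416, 0.14]
ee_rot: [0.963, 0.27, -0.0, 0.0]
ft_force: [-0.4, -0.7, 0.7]
grip_width: 0.497
grasp_force: 0.0
```

```bash
cat > look.py <<'E'
from workcell import get_obs, optics
from h import *
import sys
from scipy.spatial.transform import Rotation as R
o=get_obs();M=R.from_quat(o['ee_rot']).as_matrix();print(o['clock'],o['position'].round(4),M.round(3).tolist(),o['ft_force'].round(1),o['grip_width'],o['grasp_force'])
c=optics.camera('wrist');np.savez(f'{sys.argv[1]}.npz',**c)
t=optics.camera('top');np.savez(f'{sys.argv[1]}t.npz',**t)
w=cv2.resize(c['color'][:,:,::-1],(480,360));s=cv2.resize(t['color'][130:290,130:290,::-1],(320,320),interpolation=cv2.INTER_CUBIC)
im=np.zeros((360,800,3),np.uint8);im[:,:480]=w;im[:320,480:]=s;cv2.imwrite(f'pics/{sys.argv[1]}.png',im)
E
python3 look.py a1
```

```text
7.5 [0.5353 0.1416 0.14  ] [[0.854, 0.52, -0.0], [0.52, -0.854, -0.0], [-0.0, 0.0, -1.0]] [-0.4 -0.7  0.7] 0.49683563275038745 0.0
```

View pics/a1.png

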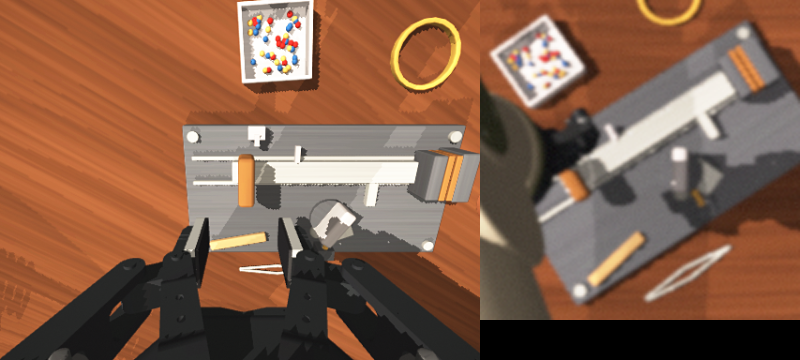

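The knob bar now lies clockwise at about (335,225), the handle is upright at (246,180), the needle at (298,153) and the fin at (257,142). I'll measure the knob angle, the handle centre and the fins.

```bash
cat > meas.py <<'E'
from h import *
import sys
c=dict(np.load(sys.argv[1]+'.npz'));v,u=np.nonzero(c['depth']>0);d=c['depth'][v,u]
P=(np.c_[u,v,np.ones(len(u))]@np.linalg.inv(c['K']).T*d[:,None]-c['t'])@c['R']
yaw=.5484;ux=np.array([np.cos(yaw),np.sin(yaw)]);uy=np.array([-ux[1],ux[0]]);q=(P[:,:2]-[.5558,.0513])@np.c_[ux,uy]*1000
z=P[:,2]*1000
def sel(n,x0,x1,y0,y1,z0,z1):
    k=(q[:,0]>x0)&(q[:,0]<x1)&(q[:,1]>y0)&(q[:,1]<y1)&(z>z0)&(z<z1)
    if k.sum()<5: print(n,'few');return
    p=q[k];r=cv2.minAreaRect(p.astype(np.float32));print(n,k.sum(),'rect',np.round(r[0],1),np.round(r[1],1),round(r[2],1),'ymed',np.median(p[:,1]).round(1),'rng',p.min(0).round(1),p.max(0).round(1))
sel('knob',-60,10,-50,30,58,70)
sel('handle',0,60,60,150,62,72)
sel('needle',52,62,15,95,25,34)
sel('fin',57,63,50,90,25,34)
E
python3 meas.py a1; python3 meas.py wrist
```

```text
knob 644 rect [-21.3  -8.9] [14.6 43.6] 55.6 ymed -8.4 rng [-41.6 -26. ] [-1.1  7.8]
handle 925 rect [31.  85.3] [15.7 48.4] 89.6 ymed 86.0 rng [ 6.8 77.6] [55.2 93.4]
needle 66 rect [57.  52.5] [48.9  8. ] 87.9 ymed 31.5 rng [52.2 28.1] [61.9 76.8]
fin 19 rect [61.5 74.4] [4.8 2.8] 89.9 ymed 74.8 rng [60. 72.] [62.9 76.8]
knob 427 rect [-22.2  -8.8] [44.2 13.3] 34.5 ymed -8.2 rng [-42.2 -24.9] [-1.1  7.5]
handle 731 rect [30.2 85.7] [49.7 16.2] 0.5 ymed 85.0 rng [ 5.3 77.5] [55.1 93.8]
needle 40 rect [58.6 52.3] [48.8  7.4] 83.9 ymed 31.4 rng [52.5 28.3] [61.7 76.5]
fin 14 rect [61.5 74.1] [4.7 2.4] 83.2 ymed 73.9 rng [60.1 71.8] [62.8 76.5]
```

The knob is at −34.4° against +34.5° before, so the lock is at about 1.2 rad and freed. The pull needed is about 43.6 mm. Now I'll descend on the handle.

Emit:
{"op": "jog_arm", "data": {
  "increments": [
    [0.001,0.0025,0.025,0,0,0,0],
    [0.001,0.0025,0.05,0,0,0,0],
    [0.001,0.0025,0.075,0,0,0,0],
    [0.001,0.0025,0.095,0,0,0,0],
    [0.001,0.0025,0.111,0,0,0,0]
  ]
}}

```text
clock: 8.02
position: [0.537, 0.1389, 0.0273]
ee_rot: [0.963, 0.269, -0.001, 0.0]
ft_force: [0.4, -0.5, 0.0]
grip_width: 0.499
grasp_force: 0.0
```

Emit:
{"op": "jog_arm", "data": {
  "increments": [
    [0,0,0,0,0,0,0],
    [0,0,0,0,0,0,-1],
    [0,0,0,0,0,0,-1],
    [0,0,0,0,0,0,-1],
    [0,0,0,0,0,0,-1]
  ]
}}

```text
clock: 8.43
position: [0.5384, 0.1404, 0.0305]
ee_rot: [0.963, 0.271, 0.001, 0.0]
ft_force: [-1.9, -1.5, 5.9]
grip_width: 0.176
grasp_force: 59.2
```

Emit:
{"op": "jog_arm", "data": {
  "increments": [
    [0,0,0,0,0,0,-1],
    [0,0,0,0,0,0,-1]
  ]
}}

```text
clock: 8.6
position: [0.5384, 0.1403, 0.0305]
ee_rot: [0.963, 0.271, 0.001, 0.0]
ft_force: [-2.6, -0.6, 6.7]
grip_width: 0.172
grasp_force: 59.4
```

I have the handle. Now pull along tool −y.

Emit:
{"op": "jog_arm", "data": {
  "increments": [
    [0,-0.005,0,0,0,0,-1],
    [0,-0.011,0,0,0,0,-1],
    [0,-0.017,0,0,0,0,-1],
    [0,-0.023,0,0,0,0,-1],
    [0,-0.028,0,0,0,0,-1]
  ]
}}

```text
clock: 9.02
position: [0.525, 0.1623, 0.0305]
ee_rot: [0.963, 0.27, 0.002, 0.002]
ft_force: [4.8, -8.1, 4.0]
grip_width: 0.175
grasp_force: 59.2
```

Emit:
{"op": "jog_arm", "data": {
  "increments": [
    [0,-0.005,0,0,0,0,-1],
    [0,-0.01,0,0,0,0,-1],
    [0,-0.014,0,0,0,0,-1],
    [0,-0.0155,0,0,0,0,-1],
    [0,-0.0155,0,0,0,0,-1]
  ]
}}

```text
clock: 9.43
position: [0.5171, 0.1754, 0.0305]
ee_rot: [0.963, 0.27, 0.002, 0.002]
ft_force: [3.6, -7.9, 4.8]
grip_width: 0.174
grasp_force: 59.3
```

```bash
python3 look.py a2; python3 meas.py a2
```

```text
9.4333 [0.5171 0.1754 0.0305] [[0.854, 0.521, 0.004], [0.521, -0.854, -0.002], [0.002, 0.004, -1.0]] [ 3.6 -7.9  4.8] 0.17393554448813187 59.281205534935
knob 1242 rect [-17.  -10.6] [16.8 34.2] 59.7 ymed -8.2 rng [-34.8 -18.9] [-0.5  4.8]
handle 3118 rect [ 31.  126.6] [42.8 41.3] 43.2 ymed 126.5 rng [  5.8 105.6] [ 55.7 147.8]
needle 171 rect [57.1 72.9] [9.9 8. ] 2.7 ymed 72.7 rng [52. 69.] [61.9 77.1]
fin 106 rect [59.9 73.1] [8.2 5.9] 89.8 ymed 73.4 rng [57. 69.] [62.9 77.1]
```

View pics/a2.png

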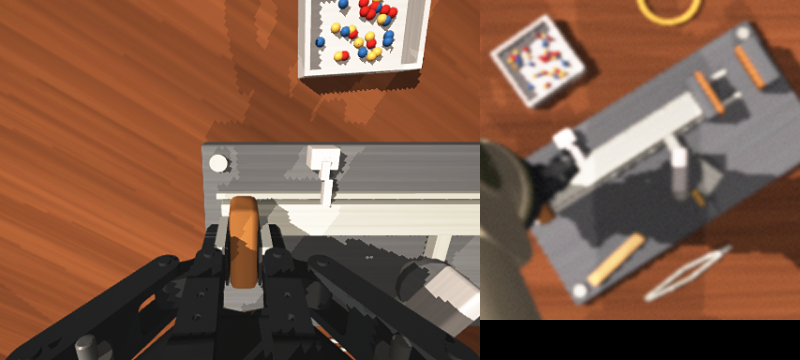

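The jaw is open, and the needle at (327,190) is slightly to the jaw side of the fin at (323,172), about 2.5 mm short. I'll pull a little more and hold.

Emit:
{"op": "jog_arm", "data": {
  "increments": [
    [0,-0.0015,0,0,0,0,-1],
    [0,-0.0025,0,0,0,0,-1],
    [0,-0.0025,0,0,0,0,-1],
    [0,-0.0025,0,0,0,0,-1],
    [0,-0.0025,0,0,0,0,-1]
  ]
}}

```text
clock: 9.95
position: [0.516, 0.1771, 0.0305]
ee_rot: [0.963, 0.27, 0.002, 0.002]
ft_force: [4.6, -8.3, 4.3]
grip_width: 0.175
grasp_force: 59.3
```

Emit:
{"op": "jog_arm", "data": {
  "increments": [
    [0,0,0,0,0,0,-1],
    [0,0,0,0,0,0,-1],
    [0,0,0,0,0,0,-1],
    [0,0,0,0,0,0,-1],
    [0,0,0,0,0,0,-1]
  ]
}}

```text
clock: 10.37
position: [0.516, 0.1771, 0.0305]
ee_rot: [0.963, 0.27, 0.002, 0.002]
ft_force: [3.4, -8.8, 4.4]
grip_width: 0.174
grasp_force: 59.3
```

```bash
python3 look.py a3; sed -i "s/^sel('needle.*/sel('needle',50,58,60,95,26,34)/;s/^sel('fin'.*/sel('fin',61,64,60,90,26,34)/" meas.py; python3 meas.py a2;python3 meas.py a3; python3 - <<'E'
import numpy as np,cv2
c=np.load('a3.npz')['color'];cv2.imwrite('pics/a3c.png',cv2.resize(c[140:230,310:400,::-1],(500,500),interpolation=cv2.INTER_NEAREST))
E
```

```text
10.3667 [0.516  0.1771 0.0305] [[0.854, 0.52, 0.004], [0.52, -0.854, -0.002], [0.002, 0.004, -1.0]] [ 3.4 -8.8  4.4] 0.1741822559256188 59.27962839603424
knob 1242 rect [-17.  -10.6] [16.8 34.2] 59.7 ymed -8.2 rng [-34.8 -18.9] [-0.5  4.8]
handle 3118 rect [ 31.  126.6] [42.8 41.3] 43.2 ymed 126.5 rng [  5.8 105.6] [ 55.7 147.8]
needle 132 rect [54.  71.6] [7.9 5.6] 1.8 ymed 72.0 rng [50.  68.7] [57.9 74.4]
fin 49 rect [62.5 74.3] [2.8 5.6] 3.0 ymed 74.9 rng [61.1 71.6] [64.  77.1]
knob 1192 rect [-18.6 -10.6] [16.1 34.9] 55.5 ymed -7.1 rng [-35.9 -16.8] [-0.6  4.8]
handle 3122 rect [ 30.7 128.6] [43.4 41.4] 42.4 ymed 128.4 rng [  5.9 107.5] [ 55.7 149.8]
needle 131 rect [54.  73.6] [5.6 7.9] 89.7 ymed 74.2 rng [50.  70.8] [57.9 76.4]
fin 47 rect [62.5 74.3] [2.9 5.2] 1.5 ymed 74.8 rng [61.1 71.7] [63.9 76.9]
```

View pics/a3c.png

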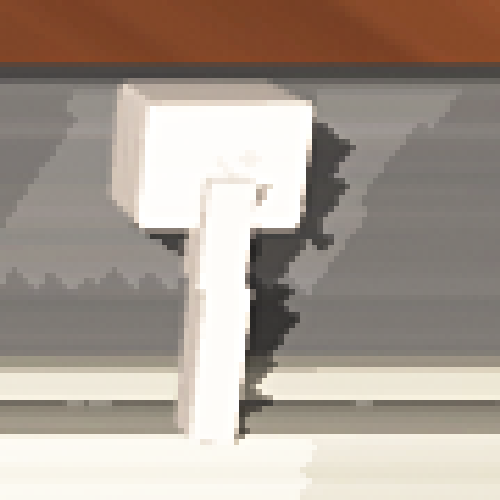

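The fins are in line to within 1 mm: they form one straight fin at px (220,300). The knob is still freed, and the grip is steady and still, so I'll hand in.

```bash
python3 -c "
from workcell import workorder
print(workorder.hand_in())"
```

```text
the job is handed in; nothing more can be done
None
```

I handed the job in with the lock knob clicked over to about 1.2 rad, the needle within about 1 mm of the mark, and the gripper still holding the handle at about 59 N; the hand-in returned no verdict.

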